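Check the vegetable slicer's gap with a gauge blade

TASK

Check the cutting gap of the vegetable slicer with the yellow-handled gauge: slide its blade, nose first, from the bare metal infeed deck into the slot under the dark knife, until the knife's edge lies over the red band on the gauge. Leave the gauge there, let go, lying flat on the deck, straight and about mid-width. Leave the blue-handled gauge and everything else on the counter where they stand.

Things in the scene. Friction and masses are not known exactly. Their poses are not given: they have to be found in the camera images.
- gauge_yellow: Gauge to use: flat aluminium blade 150 long, 36 wide, 5 mm thick, with an upright yellow grip block. Origin at the blade underside below the middle of the grip; x to the nose, z up. Blade from x = -50 to +100 mm (nose). Grip 44 long (x), 24 wide (y), from z = 5 to 45 mm: pinch it across y. Red band 12 mm wide across the blade top at x = 49 to 61 mm. About 120 g.
- gauge_band (a point): Centre of the red band, on the upper face of the yellow gauge's blade: 55 mm in front of the gauge's origin, 5 mm up.
- gauge_nose (a point): Middle of the yellow gauge's nose, at the blade's underside: 100 mm in front of the gauge's origin.
- slicer: Hand vegetable slicer, fixed, 330 long (x), 122 wide, 44 mm high. Origin on the counter below the middle of the knife edge; x = pushing direction, infeed to outfeed, z up. Bare metal deck 98 mm wide, top 30 mm above the counter, x = -170 to +60 mm, between cream side frames 34 mm high (44 beside the slot). Dark steel knife from x = 0 to 22, then green outfeed plate to 155 mm.
- slicer_edge (a point): Point on the deck's top right below the middle of the knife edge: the slot's mouth, 30 mm above the counter; axes as the slicer's. Knife and green plate are 5 mm thick, underside 39 and top 44 mm above the counter, so the slot between deck and knife is 9 mm high and 98 mm wide. It has no stop inside.
- gauge_blue: second gauge, not wanted: same outline as the yellow one but a blue grip and a 12 mm thick blade, too thick for the slot. Origin under the middle of the grip, +x to the nose. Grip 44 x 24 mm, 12 to 52 mm above the origin.
- bottle_pale: pale cream squeeze bottle with yellow cap and a thin upright spout, 74 mm diameter, 188 mm tall overall. Origin at the centre of its underside. Bystander.
- bottle_blue: dark blue squeeze bottle with dull yellow cap and a thin upright spout, 92 mm diameter, 203 mm tall overall. Origin at the centre of its underside. Bystander.
- chopstick_cup: cream cup with dark red wheat pattern, full of yellow and grey chopsticks, 92 mm diameter, about 225 mm tall with the sticks. Origin at the centre of its underside. Bystander.
- toothpick_jar: small pale jar with bright green lid, 56 mm diameter, 86 mm tall. Origin at the centre of its underside. Bystander.
- tub: empty white plastic tub, 110 mm diameter, 85 mm tall. Origin at the centre of its underside. Bystander.
- radish: piece of white radish lying on its side, 130 mm long along its x, about 54 mm thick. Origin at the centre of its underside. Bystander.
Mind the look-alikes: they are no part of the job. What is shaped like the gauge_yellow but green or purple is not meant.

How it is judged (in metres and radians):
At the end, for the whole second after the job is handed in: Yellow gauge at rest, flat on the slicer deck (3.5 mm, 0.05 rad), nose in the slot, red band's centre within 7.5 mm of the knife's edge lengthwise and 20 mm of mid-width, within 0.15 rad of the slicer's direction; blue gauge and other loose things within 30 mm of their starts (x of gauge_band in the frame of slicer_edge between -0.0075 and 0.0075 m and y of gauge_band in the frame of slicer_edge between -0.02 and 0.02 m and z of gauge_nose in the frame of slicer_edge between -0.003 and 0.0035 m and z of gauge_yellow in the frame of slicer_edge between -0.003 and 0.0035 m and x of gauge_nose in the frame of slicer_edge above 0.03 m and angle between the x axis of gauge_yellow and the x axis of slicer, either way round below 0.15 rad and angle between gauge_yellow's own z axis and vertical below 0.05 rad and linear speed of gauge_yellow below 0.01 m/s and angular speed of gauge_yellow below 0.1 rad/s and distance of each of gauge_blue, bottle_pale, bottle_blue, chopstick_cup, toothpick_jar, tub, radish from where it was at the start of the episode below 0.03 m); the robot touches nothing.
It fails at once if the blue gauge or another loose bystander is moved more than 30 mm (distance of any of gauge_blue, bottle_pale, bottle_blue, chopstick_cup, toothpick_jar, tub, radish from where it was at the start of the episode above 0.03 m).
It fails at once if the blue gauge or another loose bystander is tipped more than 0.3 rad (angle between any of gauge_blue, bottle_pale, bottle_blue, chopstick_cup, toothpick_jar, tub, radish's own z axis and vertical above 0.3 rad).
It also fails if it takes over 45 s, if anything falls off the work surface, if the arm or the gripper's body presses on something with over 40 N, if the wrist force passes 120 N, or if a joint passes its speed limit or range.

ROBOT

A 6-joint arm with a two-finger parallel gripper is mounted at the origin on the work surface. World frame = base frame: x ahead of the robot, y to its left, z up, the work surface at z = 0. Lengths are in mm, angles in rad, forces in N, time in s.
With the tool pointing down it reaches from about 350 to 775 mm from the base axis. Payload 7.3 kg.
Tool frame: the origin (TCP) lies at the very end of the fingers, on their centre line; the grasp point (between the pads) lies 19 mm behind it (bot.grip_point_offset is the distance from the TCP to the grasp point, in mm); z points along the fingers, y is the line along which they close (so a half turn about z gives the same grasp; the last joint's range is limited). The gripper opens to 92 mm and grips with 3 to 60 N. Pads are 19 mm wide; open, the fingers measure 130 mm over their backs; the gripper's body (75 mm by 190 mm) begins 47 mm behind the grasp point.
Start: joints at [-1.311, 0.342, 1.524, -0, 1.275, -0.146], TCP at [207.269, -482.374, 226.741] pointing down, gripper open.
Joint ranges: [-2.53, 2.53], [-0.77, 2.02], [0.04, 2.7], [-1, 4.14], [0.28, 2.66], [-3.11, 3.11]. Speed limits (rad/s): [2.57, 2.57, 3.14, 3.14, 3.14, 3.14].

INTERFACE

Orientations are given as [roll, pitch, yaw] about the fixed x, y, z axes, in that order (R = Rz(yaw) Ry(pitch) Rx(roll)).
In Python, from plant import bot gives the robot as it stands. The module is installed in compiled form; this text tells all that it offers.
- The arm moves only by the shell command python3 -m jog 'ROWS' [OPENING]. ROWS is JSON, a list of rows, each a list of 6 numbers: the shift along the tool's x, y, z in mm, then the turn, a rotation vector about the tool's x, y, z in rad. In form: [[dx, dy, dz, rx, ry, rz], ...]. A call has 1 to 12 rows; each row shifts and turns the commanded pose from where the row before left it, along the tool's axes as they then stand; what a row does not reach is not made up. A row lasts 1/10 s, in which the tool goes at most 50 mm and 8.59 degrees, less where a joint would pass 70% of its speed; a pose out of reach is approached as far as the arm can. A call with a gripper value outside its range is refused whole. OPENING is the opening in per cent of the stroke, from 0 (shut) to 100 (fully open), set as the call begins (- or left out, the last holds). The fingers move at their own pace and stop on an object; the grip force is fixed at half the most. Time passes only in rows, so rows that do not move let the fingers close. It gives the time, the measured TCP pose, the force, the opening and the grip force at its end, in the units of the state.
- bot.get_obs(): the state, without advancing time (a new reading comes with each control period).
- bot.capture(name): name is "scene" or "top" or "wrist"; returns the picture (384x512x3 uint8, red, green, blue); there is no depth.
- bot.camera_model(name): a dict with "fx", "fy", "cx", "cy" (pixels), "position" and "orientation" of the camera in the world; the wrist camera has in their place "T_tool_cam" (4x4, takes a point from camera to tool coordinates, whose origin is the TCP and whose axes are the flange's). Camera axes: x right, y down, z forward; pixel columns grow to the right and rows downward; lengths in mm; the calibration is good to about 2 mm. A picture is of the moment at which its call begins: read the wrist's pose just before it. camera_model takes no time and is no camera call.
- bot.close_job(): hands the job in; it is judged then, once.
Trained networks look in the newest picture that a camera, given by its name, has taken for a name from the list of things; names that differ only in an ending like _2 or _b are one class to them, and where a whole thing is asked for, a point or a joint stands for the part that bears it (a point fixed in the world has none). Each returns a list of dicts, best first, with "p" (0 to 1); they miss things now and then, are a little off and sometimes report something else, mostly with a low value. They report only what shows in the picture. A call takes as long as a camera call. They do not tell look-alikes from the thing itself.
- bot.outline_of(target, camera): "mask" (384x512 bool, what is visible of it) and "pixel" ([column, row] in pixels, amid what is visible of it).
The state is a dict: "time": time; "joint_positions": joint angles; "dq": joint speeds; "tau": joint torques, N m; "tool_pos": TCP position; "tcp_rot": TCP orientation; "contact_force": force on the tool from outside, world axes, zero at the start; "moment": the same for the moment, N m; "grip_width": finger opening in mm; "finger_force": force on a finger pad.
Only numpy, scipy, OpenCV 4.12 (cv2) and the standard library are available. Lean on these libraries where they do the work, as an engineer would, in place of code of your own. Each camera call takes 0.05 s, during which the arm holds its last target. There are 200 camera calls.

## Working session

There is one attempt and no reset: what is moved stays moved. The work goes in short steps, Python scripts to look and compute and a shell command to move; the robot and the scene stay as the last step left them, time stands still between calls to the robot, and variables do not carry over. Pictures are saved under pics/ and viewed, at most 10 in all, crops included, and the job is handed in when it is done.

```bash
mkdir -p pics; python3 - <<'E'
from plant import bot
import cv2,numpy as np
o=bot.get_obs();print({k:np.round(v,3).tolist() for k,v in o.items()})
for n in("scene","top"):
    im=bot.capture(n);cv2.imwrite(f"pics/{n}0.png",im[:,:,::-1])
    m=bot.camera_model(n);print(n,{k:np.round(v,3).tolist() for k,v in m.items()})
    for t in("gauge_yellow","gauge_blue","slicer"):
        for d in bot.outline_of(t,n)[:5]:print(t,n,round(float(d["p"]),2),d["pixel"],int(d["mask"].sum()))
print(np.round(bot.camera_model("wrist")["T_tool_cam"],3).tolist())
a=cv2.imread("pics/scene0.png");b=cv2.imread("pics/top0.png")
E
```

```text
{'time': 0.0, 'joint_positions': [-1.311, 0.343, 1.525, -0.0, 1.275, -0.146], 'dq': [0.001, 0.001, 0.0, -0.0, -0.0, 0.001], 'tau': [0.001, -43.124, -24.422, 0.072, 0.056, -0.0], 'tool_pos': [207.149, -481.963, 226.047], 'tcp_rot': [-3.14, -0.0, 0.406], 'contact_force': [-0.409, 0.256, 0.361], 'moment': [0.032, 0.012, 0.013], 'finger_force': 0.0, 'grip_width': 91.46}
scene {'fx': 493.423, 'fy': 493.423, 'cx': 253.82, 'cy': 198.695, 'position': [1163.9, 682.17, 1222.315], 'orientation': [-2.484, 0.015, 2.427]}
gauge_yellow scene 0.72 [280.2, 148.9] 433
gauge_yellow scene 0.64 [170.9, 134.4] 402
gauge_yellow scene 0.61 [205.8, 167.8] 509
gauge_blue scene 0.71 [224.6, 134.2] 466
slicer scene 0.57 [284.4, 228.3] 4462
slicer scene 0.24 [223.0, 259.6] 823
top {'fx': 441.426, 'fy': 441.426, 'cx': 256.26, 'cy': 184.169, 'position': [447.835, -54.292, 1686.052], 'orientation': [-3.074, 0.004, -1.579]}
gauge_yellow top 0.86 [308.1, 174.5] 367
gauge_yellow top 0.86 [355.8, 172.9] 349
gauge_yellow top 0.86 [279.3, 237.9] 368
gauge_blue top 0.57 [326.8, 214.4] 370
slicer top 0.97 [215.7, 179.1] 2938
slicer top 0.35 [310.9, 134.7] 535
[[0.0, -0.965, -0.263, 71.388], [1.0, 0.001, -0.001, 0.469], [0.001, -0.263, 0.965, -157.952], [0.0, 0.0, 0.0, 1.0]]
```

```bash
python3 - <<'E'
import cv2
a=cv2.imread("pics/top0.png")
cv2.imwrite("pics/topc.png",cv2.resize(a[90:290,140:400],None,fx=3,fy=3,interpolation=cv2.INTER_CUBIC))
a=cv2.imread("pics/scene0.png")
cv2.imwrite("pics/scenec.png",cv2.resize(a[80:310,120:410],None,fx=2.6,fy=2.6,interpolation=cv2.INTER_CUBIC))
E
```

```text
(no output)
```

View pics/topc.png

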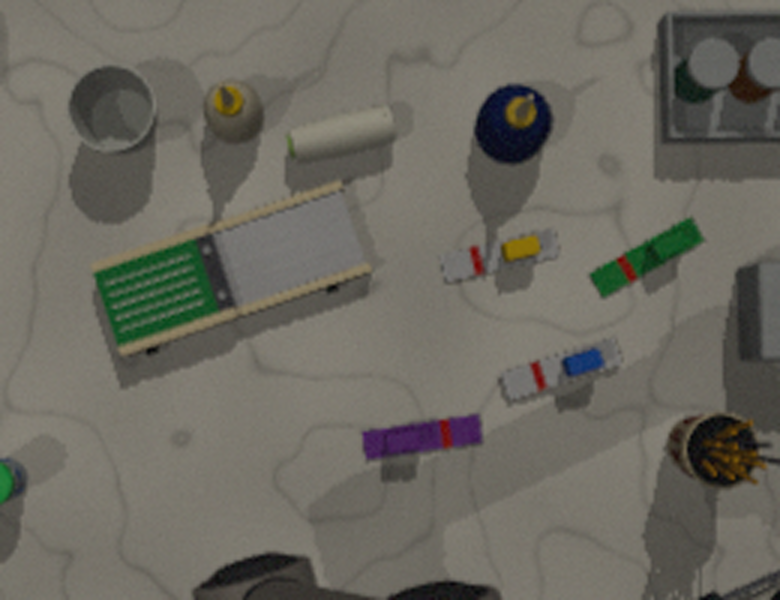

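View pics/scenec.png

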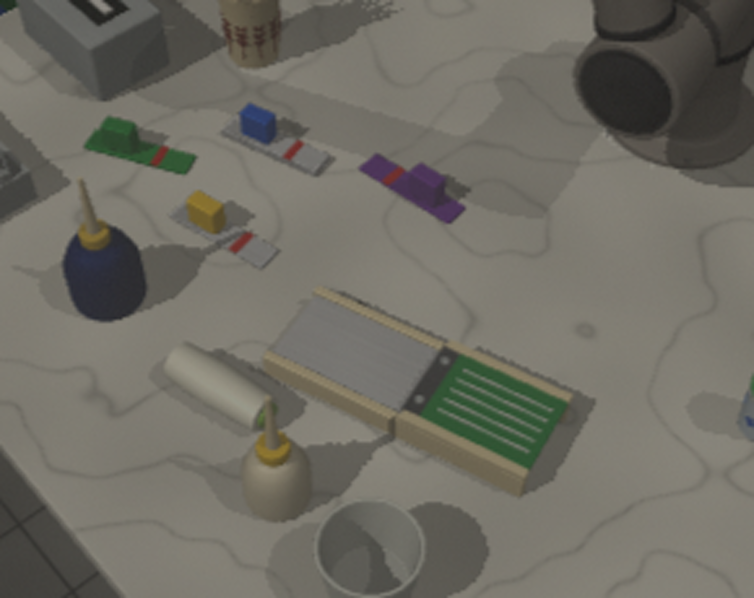

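The yellow gauge can be confused with four things (top-view pixels): yellow (307,175), blue (327,214), green (356,173) and purple (279,238). By the description I want the one with the aluminium blade and yellow grip, at (307,175). The slicer's infeed (grey deck) is at (235,168) and its knife at (211,180).

```bash
cat > h.py <<'E'
from plant import bot
import cv2,numpy as np
from scipy.spatial.transform import Rotation as Ro
from scipy.optimize import least_squares
def cam(n,o=None):
    m=bot.camera_model(n);K=np.array([[m["fx"],0,m["cx"]],[0,m["fy"],m["cy"]],[0,0,1.]])
    if n=="wrist":
        o=o or bot.get_obs();T=np.eye(4);T[:3,:3]=Ro.from_euler("xyz",o["tcp_rot"]).as_matrix();T[:3,3]=o["tool_pos"]
        T=T@np.array(m["T_tool_cam"]);return K,T[:3,:3],T[:3,3]
    return K,Ro.from_euler("xyz",m["orientation"]).as_matrix(),np.array(m["position"])
def ray(c,p):
    K,R,t=c;return t,R@np.linalg.solve(K,[p[0],p[1],1.])
def onz(c,p,z):
    t,d=ray(c,p);return t+d*(z-t[2])/d[2]
def tri(cs,ps):
    A=0;b=0
    for c,p in zip(cs,ps):
        t,d=ray(c,p);d=d/np.linalg.norm(d);P=np.eye(3)-np.outer(d,d);A=A+P;b=b+P@t
    return np.linalg.solve(A,b)
def proj(c,X):
    K,R,t=c;q=K@(R.T@(np.asarray(X,float)-t));return q[:2]/q[2]
E
python3 - <<'E'
from h import *
S={n:(cam(n),cv2.cvtColor(cv2.imread(f"pics/{n}0.png"),cv2.COLOR_BGR2HSV)) for n in("scene","top")}
def blob(n,lo,hi,box):
    m=cv2.inRange(S[n][1],lo,hi);z=np.zeros_like(m);x0,y0,x1,y1=box;z[y0:y1,x0:x1]=m[y0:y1,x0:x1]
    v,u=np.nonzero(z);return u.mean(),v.mean(),len(u)
Y=((18,120,80),(35,255,255));RD=((0,120,60),(8,255,255))
y1=blob("top",*Y,(300,165,325,182));y2=blob("scene",*Y,(185,150,210,172))
r1=blob("top",*RD,(290,165,305,185));r2=blob("scene",*RD,(200,165,222,180))
cs=[S["top"][0],S["scene"][0]]
print(y1,y2,tri(cs,[y1,y2]));print(r1,r2,tri(cs,[r1,r2]))
# slicer from two views, clicked in crops: knife edge two ends (infeed side), green plate centre etc.
t=lambda x,y:(140+x/3,90+y/3); s=lambda x,y:(120+x/2.6,80+y/2.6)
for nm,a,b in(("knife/far end",t(212,235),s(402,410)),("knife/near",t(234,305),s(446,352)),("infeed far corner",t(340,186),s(270,355)),("infeed near",t(370,270),s(322,292)),("palebottle tip",t(222,97),s(268,400)),("bluebottle tip",t(530,95),s(83,183)),("outfeed far",t(95,268),s(520,485)),("outfeed near",t(124,352),s(570,398))):
    print(nm,np.round(tri(cs,[a,b]),0))
for tg in("bottle_pale","bottle_blue","radish"):
    for n in S:
        d=bot.outline_of(tg,n)
        if d:
            v,u=np.nonzero(d[0]["mask"]);print(tg,n,round(float(d[0]["p"]),2),d[0]["pixel"],(u.min(),u.max(),v.min(),v.max()),onz(S[n][0],d[0]["pixel"],60).round())
E
```

```text
(np.float64(313.36986301369865), np.float64(172.31506849315068), 73) (np.float64(198.74675324675326), np.float64(161.14935064935065), 154) [ 603.29456916 -265.67768131   22.55865866]
(np.float64(298.4230769230769), np.float64(176.46153846153845), 26) (np.float64(212.3684210526316), np.float64(172.68421052631578), 19) [ 590.3829133  -211.35537739    1.8912351 ]
knife/far end [621. 122.  29.]
knife/near [532.  96.  29.]
infeed far corner [682. -39.  22.]
infeed near [575. -75.  15.]
palebottle tip [771.  93. 166.]
bluebottle tip [ 759. -257.  192.]
outfeed far [583. 271.  14.]
outfeed near [474. 233.  32.]
bottle_pale scene 0.72 [224.3, 262.2] (np.int64(212), np.int64(239), np.int64(234), np.int64(280)) [791. 104.  60.]
bottle_pale top 0.81 [216.4, 125.1] (np.int64(209), np.int64(227), np.int64(117), np.int64(137)) [779.  97.  60.]
bottle_blue scene 0.56 [156.5, 182.2] (np.int64(144), np.int64(175), np.int64(153), np.int64(202)) [ 770. -253.   60.]
bottle_blue top 0.71 [311.4, 133.6] (np.int64(298), np.int64(323), np.int64(118), np.int64(144)) [ 744. -256.   60.]
radish scene 0.92 [201.5, 225.4] (np.int64(183), np.int64(220), np.int64(212), np.int64(244)) [764. -33.  60.]
radish top 0.73 [252.6, 136.6] (np.int64(236), np.int64(271), np.int64(126), np.int64(144)) [735. -37.  60.]
```

```bash
python3 -m jog '[[0,0,-45,0,0,0],[0,0,-45,0,0,0],[45,-4,0,0,0,0],[45,-4,0,0,0,0],[45,-4,0,0,0,0],[45,-4,0,0,0,0],[45,-4,0,0,0,0],[45,-4,0,0,0,0],[45,-4,0,0,0,0],[45,-4,0,0,0,0],[45,-4,0,0,0,0],[45,-4,0,0,0,0]]' 100
python3 -m jog '[[0,0,0,0,0,-0.14],[0,0,0,0,0,-0.14],[0,0,0,0,0,-0.14],[0,0,0,0,0,-0.14],[0,0,0,0,0,-0.14],[0,0,0,0,0,-0.14],[0,0,0,0,0,-0.14],[0,0,0,0,0,-0.14],[0,0,0,0,0,-0.14],[0,0,0,0,0,-0.14],[0,0,0,0,0,0]]'
python3 - <<'E'
from h import *
o=bot.get_obs();im=bot.capture("wrist");cv2.imwrite("pics/w1.png",im[:,:,::-1]);np.save("w1.npy",[*o["tool_pos"],*o["tcp_rot"]])
print(o["time"],o["tool_pos"],o["tcp_rot"])
E
```

```text
time: 1.9
tool_pos: [606.4, -266.8, 316.7]
tcp_rot: [3.141, -0.0, 0.406]
contact_force: [0.1, -0.5, 1.0]
grip_width: 91.8
finger_force: 0.0
time: 3.0
tool_pos: [604.9, -268.0, 316.6]
tcp_rot: [-3.141, -0.0, 1.807]
contact_force: [0.0, 0.3, -1.1]
grip_width: 91.6
finger_force: 0.0
3.0 [ 604.91858543 -267.99214542  316.57367715] [-3.14138883e+00 -8.36702553e-05  1.80702161e+00]
```

View pics/w1.png

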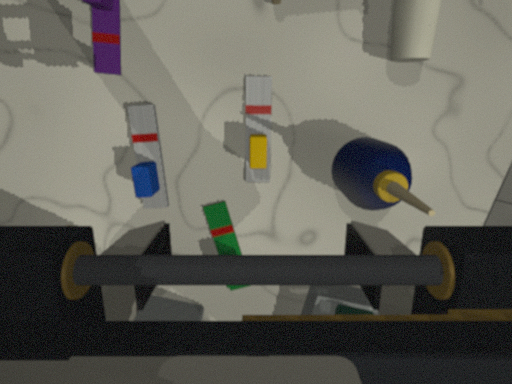

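The close view confirms the choice. The yellow grip is at (258,152), the red band at (258,110) and the nose up at (258,75). The blue-handled gauge is to the left at (145,180), and the blue bottle's base is at about (365,165). I'll descend for a second view.

```bash
python3 -m jog '[[-20,0,40,0,0,0],[-20,0,40,0,0,0],[0,0,30,0,0,0],[0,0,0,0,0,0]]'
cat > m.py <<'E'
from h import *
def wc(p):
    return cam("wrist",{"tool_pos":p[:3],"tcp_rot":p[3:]})
def feats(im):
    h=cv2.cvtColor(im,cv2.COLOR_BGR2HSV);out={}
    lab={}
    for n,lo,hi in(("yel",(18,130,70),(35,255,255)),("red",(0,130,60),(8,255,255))):
        k,l,s,c=cv2.connectedComponentsWithStats(cv2.inRange(h,lo,hi))
        lab[n]=[(s[i,4],c[i],cv2.minAreaRect(np.argwhere(l==i)[:,::-1].astype(np.float32))) for i in range(1,k) if s[i,4]>40 and c[i][1]<225]
    return lab
E
python3 - <<'E'
from m import *
o=bot.get_obs();im=bot.capture("wrist")[:,:,::-1].copy();cv2.imwrite("pics/w2.png",im);p2=np.array([*o["tool_pos"],*o["tcp_rot"]]);np.save("w2.npy",p2)
d=bot.outline_of("bottle_blue","wrist")
print(o["time"],p2.round(3),[ (round(float(q["p"]),2),q["pixel"]) for q in d])
for n,i in(("w1",cv2.imread("pics/w1.png")),("w2",im)):
    for k,v in feats(i).items():
        for a in v:print(n,k,a[0],a[1].round(1),[np.round(x,1).tolist() if not isinstance(x,float) else round(x,1) for x in a[2]])
E
```

```text
time: 3.45
tool_pos: [612.1, -306.1, 201.0]
tcp_rot: [-3.134, -0.007, 1.802]
contact_force: [-0.6, 0.8, -0.5]
grip_width: 91.7
finger_force: 0.0
3.45 [ 6.12070e+02 -3.06085e+02  2.01036e+02 -3.13400e+00 -7.00000e-03
  1.80200e+00] [(0.71, [426.3, 160.2])]
w1 yel 552 [257.9 150.9] [[258.0, 151.0], [34.0, 16.0], 90.0]
w1 yel 579 [388.6 184.3] [[389.6, 184.9], [30.8, 31.2], 39.3]
w1 red 145 [104.7  37.7] [[105.0, 37.7], [26.7, 6.8], 5.4]
w1 red 171 [257.9 109. ] [[258.0, 109.0], [6.0, 24.0], 90.0]
w1 red 153 [144.4 137.5] [[144.5, 137.5], [25.0, 7.0], 0.0]
w2 yel 1080 [260.6 131.4] [[260.5, 131.5], [45.0, 23.0], 90.0]
w2 yel 1358 [454.  173.8] [[456.4, 174.2], [49.0, 47.3], 29.1]
w2 red 359 [260.7  75. ] [[261.0, 75.0], [34.0, 10.0], 0.0]
w2 red 312 [106.9 114.4] [[107.0, 114.2], [10.7, 33.9], 86.8]
```

View pics/w2.png

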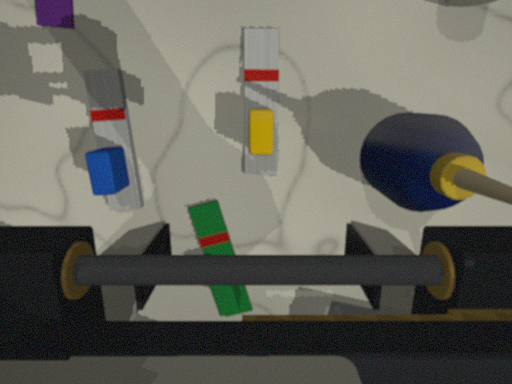

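```bash
python3 - <<'E'
from m import *
c1,c2=wc(np.load("w1.npy")),wc(np.load("w2.npy"))
red=tri([c1,c2],[(257.9,109),(260.7,75)]);print("red",red)
print("grip",tri([c1,c2],[(257.9,150.9),(260.6,131.4)]))
print("redz5",onz(c1,(257.9,109),5),onz(c2,(260.7,75),5))
for z in(45,):print("gripz45",onz(c1,(257.9,150.9),z),onz(c2,(260.6,131.4),z))
P=[onz(c2,p,5) for p in((244,28),(279,28),(243.5,172),(278,172))]
n=(P[0]+P[1])/2;t=(P[2]+P[3])/2;print("nose",n,"tail",t,"len",np.linalg.norm(n-t),"ang",np.arctan2(*(n-t)[1::-1]))
# blue bottle: fit axis x,y with r=46, silhouette near sides
print("bottle left edges",onz(c1,(333,165),0),onz(c2,(361,158),0),onz(c1,(333,165),60),onz(c2,(361,158),60))
print("tri edge",tri([c1,c2],[(333,165),(361,158)]))
E
```

```text
red [ 5.91984700e+02 -2.09897933e+02 -7.41570785e-02]
grip [ 605.14868806 -265.12288393   19.65438332]
redz5 [ 591.95540142 -209.78506713    5.        ] [ 592.06804755 -210.29842262    5.        ]
gripz45 [ 604.39972833 -261.42623648   45.        ] [ 604.47312512 -263.15145318   45.        ]
nose [ 582.55110448 -166.91831142    5.        ] tail [ 615.79570504 -309.71888954    5.        ] len 146.61926401663536 ang 1.799526563051803
bottle left edges [ 719.27699914 -262.21032453    0.        ] [ 721.03214953 -269.47921528    0.        ] [ 702.82051059 -254.26450289   60.        ] [ 700.49502793 -264.26838728   60.        ]
tri edge [ 731.13978863 -269.78169478  -35.72896037]
```

```bash
python3 -m jog '[[24,-4,0,0,0,0],[24,-4,0,0,0,0],[0,0,30,0,0,0],[0,0,30,0,0,0],[0,0,30,0,0,0],[0,0,20,0,0,0],[0,0,0,0,0,0],[0,0,0,0,0,0]]'
```

```text
time: 4.35
tool_pos: [596.7, -262.5, 99.4]
tcp_rot: [3.139, 0.003, 1.805]
contact_force: [0.4, 0.1, 0.6]
grip_width: 91.7
finger_force: 0.0
```

```bash
python3 -m jog '[[2,-3,25,0,0,0],[0,0,25,0,0,0],[0,0,20,0,0,0],[0,0,10,0,0,0],[0,0,4,0,0,0],[0,0,0,0,0,0],[0,0,0,0,0,0]]'
```

```text
time: 5.05
tool_pos: [592.9, -261.4, 14.3]
tcp_rot: [3.14, 0.002, 1.806]
contact_force: [0.4, -0.3, -0.2]
grip_width: 91.8
finger_force: 0.0
```

```bash
python3 -m jog '[[0,0,0,0,0,0],[0,0,0,0,0,0],[0,0,0,0,0,0],[0,0,0,0,0,0],[0,0,0,0,0,0],[0,0,0,0,0,0],[0,0,0,0,0,0],[0,0,0,0,0,0],[0,0,0,0,0,0],[0,0,0,0,0,0]]' 0
```

```text
time: 6.05
tool_pos: [591.9, -260.8, 12.7]
tcp_rot: [3.142, 0.0, 1.806]
contact_force: [0.6, -0.6, -0.6]
grip_width: 24.1
finger_force: 29.6
```

```bash
python3 -m jog '[[0,0,-20,0,0,0],[0,0,-40,0,0,0],[0,0,-40,0,0,0],[0,0,-40,0,0,-0.04],[20,0,0,0,0,-0.04],[40,0,0,0,0,0],[40,0,0,0,0,0],[40,20,0,0,0,0],[40,25,0,0,0,0],[40,25,0,0,0,0],[20,25,0,0,0,0],[0,0,0,0,0,0]]' 0
python3 -m jog '[[0,0,0,0,0,0],[0,0,0,0,0,0],[0,0,0,0,0,0]]'
python3 - <<'E'
from m import *
o=bot.get_obs();im=bot.capture("wrist")[:,:,::-1].copy();cv2.imwrite("pics/w3.png",im);p=np.array([*o["tool_pos"],*o["tcp_rot"]]);np.save("w3.npy",p)
print(o["time"],p.round(3),o["grip_width"])
E
```

```text
time: 7.25
tool_pos: [609.8, 0.9, 152.6]
tcp_rot: [3.14, -0.0, 1.89]
contact_force: [0.9, -0.4, -0.9]
grip_width: 24.1
finger_force: 29.6
time: 7.55
tool_pos: [608.2, -4.3, 152.6]
tcp_rot: [-3.141, 0.0, 1.884]
contact_force: [-1.2, -0.4, -0.8]
grip_width: 24.3
finger_force: 29.6
7.55 [608.233  -4.253 152.65   -3.141   0.      1.884] 24.299496513392494
```

View pics/w3.png

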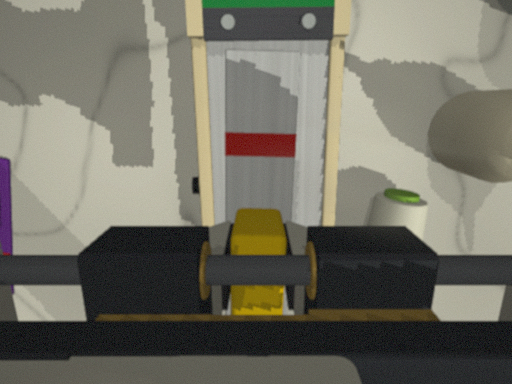

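```bash
cat > s.py <<'E'
from m import *
def tool(p,X):  # world -> tool frame
    return Ro.from_euler("xyz",p[3:]).as_matrix().T@(np.asarray(X)-p[:3])
E
python3 - <<'E'
from s import *
p=np.load("w3.npy");c=wc(p)
im=cv2.imread("pics/w3.png");r=[a for a in feats(im)["red"]];print([(a[0],a[1].round(1),a[2]) for a in r])
K=[onz(c,q,44) for q in((205,39.5),(333,39.5))];print("knife ends",K)
for nm,q,z in(("kL",(205,39.5),44),("kR",(333,39.5),44),("fL1",(193,40),34),("fL2",(202,225),34),("fR1",(344,40),34),("fR2",(336,225),34),("noseL",(226,51),145),("noseR",(299,52),145),("band",(260.5,145),145),("blL",(224.5,180),145),("blR",(294,180),145)):
    X=onz(c,q,z);print(nm,X.round(1),"tool",tool(p,X).round(1))
E
```

```text
[(np.int32(1316), array([259.7, 144.5]), ((260.25469970703125, 144.30369567871094), (69.02804565429688, 22.16038703918457), 1.3639276027679443))]
knife ends [array([535.44368305,  93.28774229,  44.        ]), array([627.49290011, 123.14942997,  44.        ])]
kL [535.4  93.3  44. ] tool [115.2 -39.1 108.7]
kR [627.5 123.1  44. ] tool [115.3  57.6 108.6]
fL1 [524.6  91.2  34. ] tool [116.6 -50.1 118.7]
fL2 [572.6 -56.3  34. ] tool [-38.5 -49.9 118.7]
fR1 [637.3 127.7  34. ] tool [116.6  68.4 118.6]
fR2 [688.6 -18.7  34. ] tool [-38.5  72.  118.6]
noseL [565.9  80.  145. ] tool [ 93.2 -14.3   7.6]
noseR [598.9  90.3 145. ] tool [92.8 20.3  7.6]
band [595.2  42.8 145. ] tool [48.7  2.1  7.6]
blL [583.   19.5 145. ] tool [ 30.4 -16.7   7.7]
blR [617.7  30.8 145. ] tool [30.4 19.8  7.6]
```

```bash
python3 -m jog '[[0,9,0,0,0,-0.03],[0,0,20,0,0,0],[0,0,30,0,0,0],[0,0,30,0,0,0],[0,0,16,0,0,0],[0,0,4,0,0,0],[0,0,0,0,0,0],[0,0,0,0,0,0],[0,0,0,0,0,0]]' 0
python3 - <<'E'
from m import *
o=bot.get_obs();im=bot.capture("wrist")[:,:,::-1].copy();cv2.imwrite("pics/w4.png",im);p=np.array([*o["tool_pos"],*o["tcp_rot"]]);np.save("w4.npy",p)
print(o["time"],p.round(3),o["grip_width"])
cv2.imwrite("pics/w4c.png",cv2.resize(im[0:240,150:390],(600,600),interpolation=cv2.INTER_CUBIC))
E
```

```text
time: 8.5
tool_pos: [618.1, -0.3, 54.1]
tcp_rot: [3.139, 0.001, 1.916]
contact_force: [-0.3, 0.4, -1.0]
grip_width: 23.8
finger_force: 29.6
8.5 [ 6.18106e+02 -3.40000e-01  5.40660e+01  3.13900e+00  1.00000e-03
  1.91600e+00] 23.796097317562676
```

View pics/w4c.png

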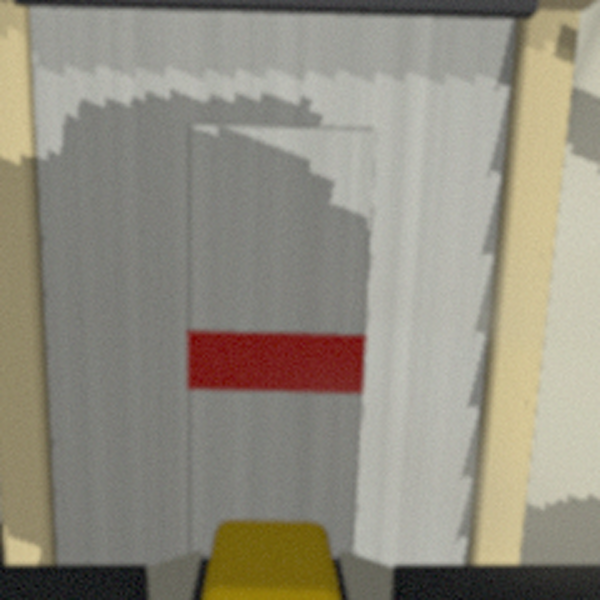

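```bash
python3 - <<'E'
from s import *
p=np.load("w4.npy");c=wc(p)
f=lambda x,y:(150+x/2.5,y/2.5)
p3=np.load("w3.npy")
print("edge height from 2 views",tri([wc(p3),c],[(205,39.5),f(30,8)]),tri([wc(p3),c],[(333,39.5),f(520,14)]))
for nm,q,z in(("kL",f(30,8),42),("kR",f(518,14),42),("deckL",f(35,150),30),("deckL2",f(54,550),30),("frR1",f(520,40),34),("frR2",f(470,540),34),("noseL",f(190,125),46),("noseR",f(372,128),46),("bandL",f(188,361),46),("bandR",f(363,361),46)):
    X=onz(c,q,z);print(nm,X.round(1),"tool",tool(p,X).round(1))
E
```

```text
edge height from 2 views [531.20701095  95.67115807  22.25590417] [628.34003275 126.76194817  29.27900568]
kL [537.8  92.5  42. ] tool [114.6 -44.2  11.8]
kR [624.3 122.7  42. ] tool [113.7  47.5  12. ]
deckL [541.8  69.   30. ] tool [ 91.1 -48.4  23.9]
deckL2 [569.9 -15.7  30. ] tool [  1.9 -50.6  24. ]
frR1 [628.  121.2  34. ] tool [111.1  50.4  20. ]
frR2 [660.8  21.2  34. ] tool [ 5.9 47.4 20.2]
noseL [572.9  83.   46. ] tool [ 93.7 -14.3   7.9]
noseR [605.6  94.2  46. ] tool [93.2 20.2  8. ]
bandL [586.6  40.4  46. ] tool [ 49.  -15.9   8. ]
bandR [620.2  52.5  46. ] tool [49.  19.9  8. ]
```

```bash
python3 -m jog '[[0,0,2,0,0,0],[0,0,2,0,0,0],[0,0,1,0,0,0],[0,0,0,0,0,0],[0,0,0,0,0,0]]' 0; python3 -m jog '[[0,0,1,0,0,0],[0,0,1,0,0,0],[0,0,1,0,0,0],[0,0,0,0,0,0],[0,0,0,0,0,0]]'
```

```text
time: 9.05
tool_pos: [617.2, -0.2, 47.7]
tcp_rot: [-3.142, 0.0, 1.916]
contact_force: [0.3, -0.2, -0.6]
grip_width: 24.0
finger_force: 29.6
time: 9.55
tool_pos: [617.2, -0.2, 44.7]
tcp_rot: [-3.142, 0.0, 1.916]
contact_force: [-0.3, -0.1, -0.5]
grip_width: 24.1
finger_force: 29.6
```

```bash
python3 -m jog '[[0,0,1,0,0,0],[0,0,0.5,0,0,0],[0,0,0,0,0,0],[0,0,0,0,0,0]]' 0; python3 -m jog '[[0,0,0.5,0,0,0],[0,0,0.5,0,0,0],[0,0,0,0,0,0],[0,0,0,0,0,0]]'
```

```text
time: 9.95
tool_pos: [617.2, -0.2, 43.2]
tcp_rot: [-3.141, 0.0, 1.916]
contact_force: [-0.0, -0.1, -1.5]
grip_width: 24.3
finger_force: 29.6
time: 10.35
tool_pos: [617.3, -0.2, 42.7]
tcp_rot: [3.141, 0.0, 1.916]
contact_force: [-1.5, 0.2, 4.6]
grip_width: 23.8
finger_force: 29.6
```

```bash
python3 -m jog '[[0,0,-1,0,0,0],[5,0,0,0,0,0],[7,0,0,0,0,0],[8,0,0,0,0,0],[8,0,0,0,0,0],[8,0,0,0,0,0],[8,0,0,0,0,0],[8,0,0,0,0,0],[5,0,0,0,0,0],[3,0,0,0,0,0],[0,0,0,0,0,0],[0,0,0,0,0,0]]' 0
python3 - <<'E'
from m import *
o=bot.get_obs();im=bot.capture("wrist")[:,:,::-1].copy();cv2.imwrite("pics/w5.png",im);p=np.array([*o["tool_pos"],*o["tcp_rot"]]);np.save("w5.npy",p)
print(o["time"],p.round(3),o["grip_width"])
cv2.imwrite("pics/w5c.png",cv2.resize(im[60:240,150:390],(800,600),interpolation=cv2.INTER_CUBIC))
E
```

```text
time: 11.55
tool_pos: [597.0, 56.1, 43.2]
tcp_rot: [3.141, 0.0, 1.916]
contact_force: [0.9, -0.3, -1.2]
grip_width: 23.9
finger_force: 29.6
11.55 [597.039  56.086  43.24    3.141   0.      1.916] 23.915292477997117
```

View pics/w5c.png

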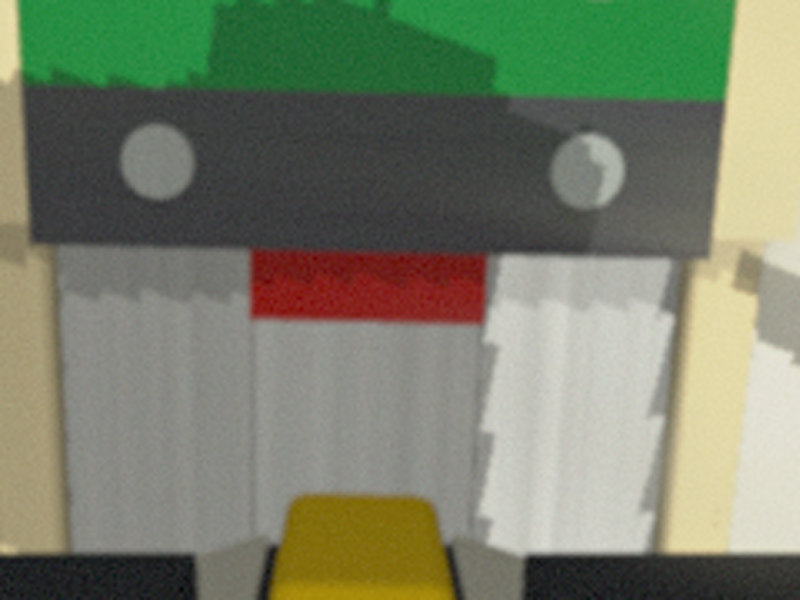

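```bash
python3 - <<'E'
from s import *
p=np.load("w5.npy");c=wc(p)
f=lambda x,y:(150+x*.3,60+y*.3)
for nm,q,z in(("edge39",f(370,250),39),("edge44",f(370,250),44),("knife rear",f(370,95),44),("kL",f(32,243),44),("kR",f(710,256),44),("bandrear",f(368,321),35.5),("gL",f(251,300),35.5),("gR",f(487,300),35.5),("dL",f(60,270),30),("dR",f(671,270),30)):
    print(nm,tool(p,onz(c,q,z)).round(1))
E
```

```text
edge39 [54.1  2.3  4.2]
edge44 [54.6  2.3 -0.8]
knife rear [75.9  2.2 -0.8]
kL [ 55.6 -46.3  -0.8]
kR [53.8 51.3 -0.8]
bandrear [42.9  2.1  7.7]
gL [ 46.1 -15.9   7.7]
gR [46.2 20.4  7.7]
dL [ 50.1 -46.4  13.2]
dR [50.1 49.9 13.2]
```

```bash
python3 -m jog '[[3,0,0,0,0,0],[2.5,0,0,0,0,0],[0,0,0.5,0,0,0],[0,0,0.3,0,0,0],[0,0,0,0,0,0],[0,0,0,0,0,0]]' 0; python3 -m jog '[[0,0,0,0,0,0],[0,0,0,0,0,0],[0,0,0,0,0,0],[0,0,0,0,0,0],[0,0,0,0,0,0],[0,0,0,0,0,0]]' 45
```

```text
time: 12.2
tool_pos: [595.1, 61.6, 42.7]
tcp_rot: [3.141, -0.0, 1.916]
contact_force: [-1.1, 2.6, 3.7]
grip_width: 24.2
finger_force: 29.6
time: 12.8
tool_pos: [595.1, 61.4, 42.4]
tcp_rot: [-3.142, 0.0, 1.916]
contact_force: [0.4, 0.0, -0.1]
grip_width: 41.2
finger_force: 0.0
```

Released. I'll rise straight up and look again.

```bash
python3 -m jog '[[0,0,-10,0,0,0],[0,0,-20,0,0,0],[0,0,-30,0,0,0],[0,0,-30,0,0,0],[0,0,-30,0,0,0],[0,0,0,0,0,0],[0,0,0,0,0,0],[0,0,0,0,0,0],[0,0,0,0,0,0]]' 45
python3 - <<'E'
from m import *
o=bot.get_obs();im=bot.capture("wrist")[:,:,::-1].copy();cv2.imwrite("pics/w6.png",im);p=np.array([*o["tool_pos"],*o["tcp_rot"]]);np.save("w6.npy",p)
print(o["time"],p.round(3),o["grip_width"])
cv2.imwrite("pics/w6c.png",cv2.resize(im[40:240,150:390],(720,600),interpolation=cv2.INTER_CUBIC))
E
```

```text
time: 13.7
tool_pos: [594.3, 61.4, 161.2]
tcp_rot: [-3.139, -0.001, 1.916]
contact_force: [-0.0, 0.1, -0.4]
grip_width: 41.5
finger_force: 0.0
13.7 [ 5.94349e+02  6.14470e+01  1.61190e+02 -3.13900e+00 -1.00000e-03
  1.91600e+00] 41.502283422202616
```

View pics/w6c.png

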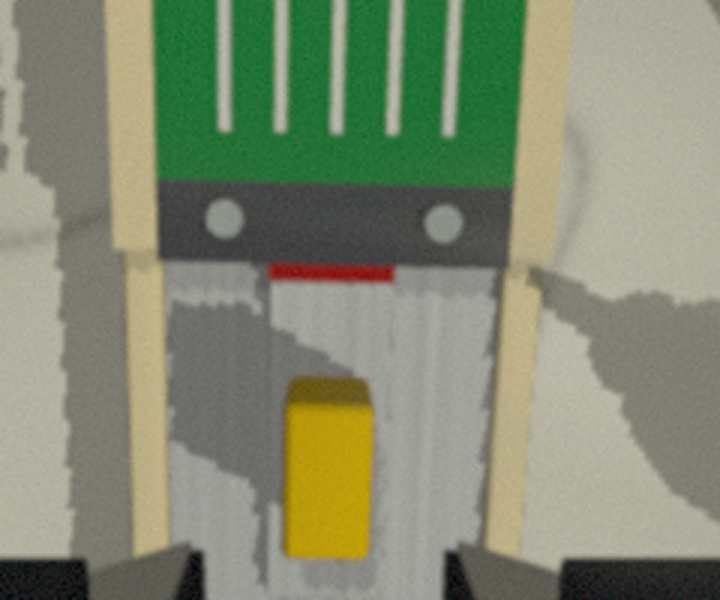

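```bash
python3 - <<'E'
from s import *
p=np.load("w6.npy");c=wc(p)
f=lambda x,y:(150+x/3,40+y/3)
e,b=[tool(p,onz(c,f(332,y),z)) for y,z in((264,44),(282,35))]
print(e.round(1),b.round(1),"band centre rel edge",(b-e)[0]+6)
print([tool(p,onz(c,f(x,290),z))[1].round(1) for x,z in((270,35),(394,35),(165,34),(500,34))])
o=bot.get_obs();print(o["time"]);print(bot.close_job())
E
```

```text
[ 48.6   3.2 117.2] [ 42.8   3.3 126.2] band centre rel edge 0.16200580922870955
[np.float64(-14.6), np.float64(21.3), np.float64(-45.2), np.float64(52.1)]
13.75
the job is handed in; nothing more can be done
None
```

The yellow gauge lies flat in the slot with its red band about 0.2 mm from the knife's edge and close to mid-width; I let go, touched nothing else, and handed the job in at 13.75 s, with no verdict shown.

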